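Fit the keyed arbor into the drive pulley and hold it home

TASK

Draw the keyed arbor up out of the wooden rack, enter its round nose in the bore of the pulley on the drive unit, turn it until its key drops into the keyway, and push it down against the spring until its collar sits on the hub face. Finish while still gripping the arbor and pushing it home, so that a mate can tighten the grub screw; do not let go. Leave the plain arbor (broad collar, no key) in the rack.

Things in the scene. Friction and masses are not known exactly. Their poses are not given: they have to be found in the camera images.
- keyed_arbor: Steel shaft 118 mm long, 0.22-0.35 kg, upright in one of the rack's holes. Origin: centre of its lower end, z up the shaft. From below: nose tapering from 14 to 22 mm diameter over 10 mm, round 22 mm shank to 70 mm, 36 mm collar to 78 mm, then a square head to 118 mm, 16 mm across flats, to be gripped; flats parallel to its x and y
- key (a point): Middle of the key's outer face on the keyed arbor, axes as the arbor's: a dark bar 8 mm wide with round ends, on the shank's -x side, from 35 to 65 mm above the arbor's lower end, standing out to 15 mm from the axis. In the rack it shows above the wood and points towards the robot (-x) within 30 degrees
- arbor_seat (a point): Centre of the underside of the keyed arbor's collar, 70 mm above its lower end, axes as the arbor's; it meets hub_mouth when the arbor is home
- plain_arbor: The other arbor, to be left in the rack: same shank, length and square head, but no key, and a broad thin collar of 52 mm diameter at 70 to 76 mm. Origin: centre of its lower end, z up
- rack: Dark hardwood block, fixed, 66 x 160 x 46 mm, origin at the centre of its underside, long side along its y. Two upright holes at y = -45 and +45 mm, 25 mm diameter, 32 mm deep (floor 14 mm above the bench); either arbor may stand in either hole. A gooseneck lamp stands behind it, its head 0.235 to 0.29 m above the bench from x = 0.62 m on
- hub_mouth (a point): Centre of the pulley hub's upper face (47 mm wide, 108 mm above the bench) on the bore axis, z up. Bore 24 mm; keyway 10 mm wide on the -x side, out to 16.5 mm from the axis: arbor fits when its x points along this x. The nose goes 35 mm in before the key meets the face; home, the collar rests on the face and the nose is 70 mm down
- pulley (a joint): Turn of the aluminium pulley (90 mm sheave, 37 mm tall with its hub) about the vertical, rad, counter-clockwise from above; 0: keyway along the drive unit's -x. It has a drag of 0.3 N m and stays where it is. At the start the keyway points towards the robot within 50 degrees
- drive_unit: Grey fixed base plate 118 mm wide, from 62 mm before to 174 mm behind the pulley axis, with the bearing housing under the pulley and, 122 mm behind it (its +x), a 76 mm motor with a small pulley, 102 mm tall, below the hub face. Origin: on the pulley axis at bench height
- plunger (a joint): Spring plunger at the bottom of the bore, m pressed down, 0 at rest. Its top is 60 mm below the hub face, so the last 10 mm of the push press it down, with 7 N at first and 14 N when home; it lifts the arbor again if let go
Not all that is in view belongs to the job. Leave any blue look-alike of the plain_arbor alone.

How it is judged:
By the outcome, as a careful person would: the job done as asked, in the order asked, and still so for the second after the job is handed in, while the arm keeps its last pose, push and grip.
It also fails if it takes over 51 s, if anything falls off the work surface, if the arm or the gripper's body presses on something with over 40 N, if the wrist force passes 120 N, or if a joint passes its speed limit or range.

ROBOT

A 6-joint arm with a two-finger parallel gripper is mounted at the origin on a cart in front of the work surface, level with it; the furniture and walls round the work are solid. World frame = base frame: x ahead of the robot, y to its left, z up, the work surface at z = 0. Lengths are in mm, angles in rad, forces in N, time in s.
With the tool pointing down it reaches from about 350 to 875 mm from the base axis. Payload 4.2 kg.
Tool frame: the origin (TCP) lies midway between the tips of the shut fingers; the grasp point (between the pads) lies manip.pinch_z behind it (manip.pinch_z is the distance from the TCP to the grasp point, in mm); z points along the fingers, y is the direction in which the jaws open and shut (so a half turn about z gives the same grasp; the last joint's range is limited). The gripper opens to 87 mm and grips with 3 to 60 N. Pads are 19 mm wide; open, the fingers measure 117 mm over their backs; the gripper's body (75 mm by 190 mm) begins 51 mm behind the grasp point.
Start: joints at [1.572, 0.385, 0.008, 0, -1.194, -0.259], TCP at [159.314, 604.333, 222.55] pointing down, gripper open.
Joint ranges: [-3.14, 3.14], [-1.21, 2.06], [-1.07, 1.41], [-3.16, 2.05], [-2.99, -0.16], [-3.1, 3.1]. Speed limits (rad/s): [2.79, 2.79, 3.14, 3.14, 3.14, 3.14].

INTERFACE

Orientations are given as a unit quaternion [x, y, z, w].
In Python, from cell import manip gives the robot as it stands.
- The arm moves only by the shell command python3 -m jog 'ROWS' [FORCE]. ROWS is JSON, one flat list of numbers, 7 for each row, row after row: the shift along the tool's x, y, z in cm, then the turn, a rotation vector about the tool's x, y, z in rad, then the closure, from 0 (fully open) to 1 (shut). In form: [tx, ty, tz, wx, wy, wz, fingers, tx, ty, tz, wx, wy, wz, fingers, ...]. A call has 1 to 5 rows; each row shifts and turns the commanded pose from where the row before left it, along the tool's axes as they then stand; what a row does not reach is not made up. A row lasts 1/8 s, in which the tool goes at most 62.5 mm and 10.7 degrees, less where a joint would pass 70% of its speed; a pose out of reach is approached as far as the arm can. A call is refused whole if a number of a shift passes 6.25 or a number of a turn 0.188, either way. A call with a gripper value outside its range is refused whole. The fingers move at their own pace and stop on an object; FORCE is the grip in N (left out, the last holds). Time passes only in rows, so rows that do not move let the fingers close. It gives the time, the measured TCP pose, the force and the opening at its end, in the units of the state.
- manip.read_state(): the state, without advancing time (a new reading comes with each control period).
- manip.grab_frame(name): name is "scene" or "top"; returns a dict with "color" (420x560x3 uint8, red, green, blue), "depth" (420x560 float32, mm along the optical axis (not along the pixel's ray), 0 where there is no reading), "fovy" (degrees; the focal length in pixels is half the picture's height over the tangent of half this angle, whatever the lens; pixels are square), "cx", "cy" (the principal point, pixels), "extrinsics" (4x4, takes a point from world to camera coordinates). Camera axes: x right, y down, z forward; pixel columns grow to the right and rows downward; lengths in mm; the calibration is good to about 2 mm. A picture is of the moment at which its call begins.
- manip.job_done(): hands the job in, once; it reports no verdict.
Trained networks look in a picture, given as the dict that the camera call returned (one of the last four; its "shot" number tells which), for a name from the list of things; names that differ only in an ending like _2 or _b are one class to them, and where a whole thing is asked for, a point or a joint stands for the part that bears it (a point fixed in the world has none). Each returns a list of dicts, best first, with "conf" (0 to 1); they miss things now and then, are a little off and sometimes report something else, mostly with a low value. They report only what shows in the picture. A call takes as long as a camera call. They do not tell look-alikes from the thing itself.
- manip.cut_out(picture, query): "pixels" (420x560 bool, what is visible of it) and "point" ([column, row] in pixels, amid what is visible of it).
The state is a dict: "time": time; "joint_positions": joint angles; "qd": joint speeds; "tau": joint torques, N m; "position": TCP position; "tool_rot": TCP orientation; "ft_force": force on the tool from outside, world axes, zero at the start; "ft_torque": the same for the moment, N m; "grip_width": opening from 0.0 (shut) to 1.0 (fully open).
Only numpy, scipy, OpenCV 4.12 (cv2) and the standard library are available. Lean on these libraries where they do the work, as an engineer would, in place of code of your own. Each camera call takes 0.05 s, during which the arm holds its last target.

## Working session

There is one attempt and no reset: what is moved stays moved. The work goes in short steps, Python scripts to look and compute and a shell command to move; the robot and the scene stay as the last step left them, time stands still between calls to the robot, and variables do not carry over. Pictures are saved under pics/ and viewed, and the job is handed in when it is done.

```bash
ls; mkdir -p pics
python3 - <<'E'
from cell import manip
import cv2,numpy as np,pickle
s=manip.read_state();print(s, manip.pinch_z)
for n in("scene","top"):
    f=manip.grab_frame(n);pickle.dump(f,open(n+'.pkl','wb'))
    print(n,f['fovy'],f['cx'],f['cy'],f['extrinsics'].round(3).tolist(),f['shot'])
    cv2.imwrite(f'pics/{n}0.png',f['color'][:,:,::-1])
E
```

```text
pics
{'time': 0.0, 'joint_positions': array([ 1.57162032e+00,  3.85568090e-01,  6.65285551e-03, -5.03353524e-04,
       -1.19402481e+00, -2.58585652e-01]), 'qd': array([-0.00060531,  0.00129811,  0.00183538,  0.0001352 ,  0.0010184 ,
       -0.00068793]), 'tau': array([ 1.70469439e-04, -3.90667892e+01,  1.87401706e+01,  4.21974108e+00,
        1.09304750e-02, -2.01899938e-04]), 'position': array([159.15908817, 603.77561639, 221.46258776]), 'tool_rot': array([ 9.91693821e-01, -1.28616335e-01, -9.33234490e-05,  1.09311087e-03]), 'ft_force': array([-0.19138766,  0.95734578,  0.51904619]), 'ft_torque': array([-0.01222055,  0.03463525,  0.02155451]), 'grip_width': 0.999736484163252} 18.700000000000003
scene 57.44685296894163 275.6377012238715 211.4086986635908 [[0.77, -0.638, -0.019, -252.207], [-0.457, -0.531, -0.714, 379.869], [0.445, 0.558, -0.7, 595.586], [0.0, 0.0, 0.0, 1.0]] 1
top 54.255299358570184 274.14847001516625 207.2213087450412 [[-0.161, -0.987, -0.006, 239.427], [-0.963, 0.159, -0.217, 452.005], [0.215, -0.03, -0.976, 844.592], [0.0, 0.0, 0.0, 1.0]] 2
```

View pics/scene0.png

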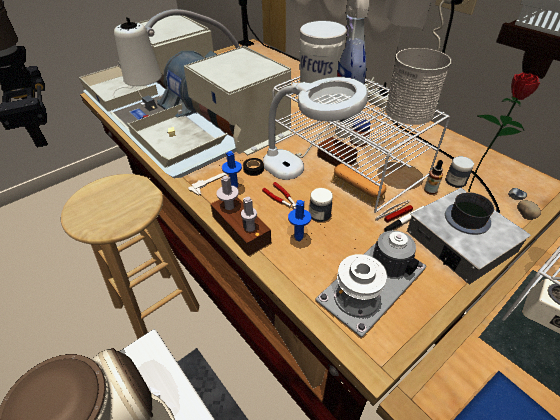

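View pics/top0.png

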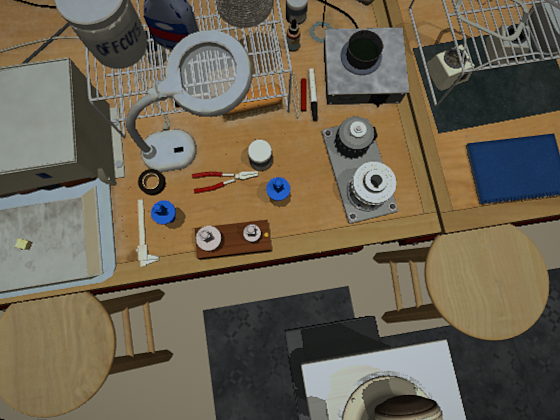

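The top view shows the rack near (233,238), with a broad-collared arbor at (208,238) and a narrower one at (252,232). Two blue look-alikes stand at (163,212) and (279,188), and the pulley hub is at (375,181). The narrow-collared arbor should be the keyed one, so I'll check it in a close crop.

Run:
```python
import pickle,cv2,numpy as np
t=pickle.load(open('top.pkl','rb'))['color'];s=pickle.load(open('scene.pkl','rb'))['color']
r=lambda im,x,y,w,h,k:cv2.resize(im[y:y+h,x:x+w],(w*k,h*k),interpolation=cv2.INTER_CUBIC)
a=r(s,200,165,80,90,5);b=r(s,320,225,80,90,5)
cv2.imwrite('pics/c1.png',np.hstack([a,b])[:,:,::-1])
a=r(t,190,210,100,60,4);b=r(t,330,150,100,60,4)
cv2.imwrite('pics/c2.png',np.hstack([a,b])[:,:,::-1])
```

```text
(no output)
```

View pics/c1.png

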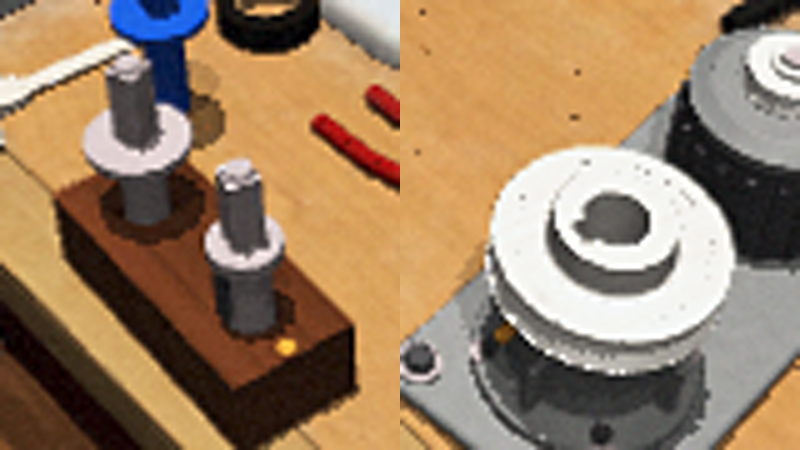

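View pics/c2.png

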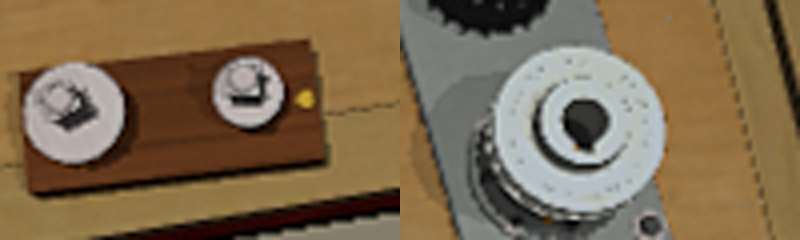

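The crop shows the right-hand arbor has the narrow collar and a dark key on its left side, so it is the keyed one. The pulley's keyway faces the robot. Next I'll measure both.

```bash
cat > h.py <<'E'
import numpy as np,cv2,pickle
def K(f):
    F=f['color'].shape[0]/2/np.tan(np.radians(f['fovy']/2)); return F,f['cx'],f['cy']
def cloud(f):
    F,cx,cy=K(f);d=f['depth'];v,u=np.mgrid[:d.shape[0],:d.shape[1]]
    P=np.stack([(u-cx)/F*d,(v-cy)/F*d,d],-1);E=f['extrinsics']
    return (P-E[:3,3])@E[:3,:3]
def proj(f,X):
    F,cx,cy=K(f);E=f['extrinsics'];c=np.atleast_2d(X)@E[:3,:3].T+E[:3,3]
    return np.stack([F*c[:,0]/c[:,2]+cx,F*c[:,1]/c[:,2]+cy],-1)
def ray(f,uv,z):
    F,cx,cy=K(f);E=f['extrinsics'];uv=np.atleast_2d(uv)
    d=np.stack([(uv[:,0]-cx)/F,(uv[:,1]-cy)/F,np.ones(len(uv))],-1)@E[:3,:3]
    o=-E[:3,:3].T@E[:3,3]; return o+d*((z-o[2])/d[:,2])[:,None]
def rect(f,c,z,half,s):  # image on plane z: rows x decreasing, cols y decreasing ; s px/mm
    n=int(2*half*s);i,j=np.mgrid[:n,:n]
    X=np.stack([c[0]+half-i/s,c[1]+half-j/s,np.full(i.shape,z)],-1)
    uv=proj(f,X.reshape(-1,3)).reshape(n,n,2).astype(np.float32)
    return cv2.remap(f['color'],uv[...,0],uv[...,1],cv2.INTER_CUBIC)
E
python3 - <<'E'
from h import *
for n in('top','scene'):
    f=pickle.load(open(n+'.pkl','rb'));P=cloud(f);ok=f['depth']>0
    print(n,'bench z',np.median(P[...,2][ok&(abs(P[...,2])<15)]))
    a=ray(f,[252,232] if n=='top' else [248.5,216],92)[0]; 
    b=ray(f,[373,182] if n=='top' else [363,269],108)[0]
    print(a,b)
    def near(c,r,z0,z1):
        m=ok&(np.hypot(P[...,0]-c[0],P[...,1]-c[1])<r)&(P[...,2]>z0)&(P[...,2]<z1)
        q=P[m]; return len(q),q.mean(0).round(1),q.min(0).round(1),q.max(0).round(1)
    print('collar',near(a,30,85,98));print('head',near(a,30,127,140));print('hub',near(b,40,102,114));
E
```

```text
top bench z 0.1726993229535939
[431.59449223 217.61848543  92.        ] [491.57097932 -45.09052297 108.        ]
collar (146, array([426.7, 217.2,  92. ]), array([412.4, 200.8,  85.7]), array([447.2, 235. ,  97.5]))
head (70, array([429.6, 218. , 133.4]), array([420.9, 209. , 127.3]), array([438. , 226.2, 137.2]))
hub (308, array([494.5, -51.8, 107.1]), array([471.6, -76. , 102.3]), array([517.9, -28.9, 111.2]))
scene bench z -1.019859320662751
[424.76789914 207.13803307  92.        ] [493.92964413 -55.88854741 108.        ]
collar (126, array([427.4, 211. ,  90.7]), array([413.6, 197.9,  85. ]), array([448.7, 233.4,  96.9]))
head (51, array([429.1, 214.4, 131.7]), array([421.3, 207.6, 127.3]), array([437.4, 226.4, 136.4]))
hub (343, array([494.2, -55.6, 106.4]), array([471.8, -77.6, 102.2]), array([518.7, -31.4, 110.1]))
```

Run:
```python
from h import *
rows=[]
for n in('top','scene'):
    f=pickle.load(open(n+'.pkl','rb'))
    ims=[]
    for c,z,sh in(((429.5,217),132,8),((429.5,217),92,18),((494.5,-53),108,23.5)):
        im=rect(f,c,z,33,4).copy();o=132
        cv2.line(im,(o-10,o),(o+10,o),(255,0,0),1);cv2.line(im,(o,o-10),(o,o+10),(255,0,0),1)
        if sh==8: cv2.rectangle(im,(o-32,o-32),(o+32,o+32),(0,200,0),1)
        else: cv2.circle(im,(o,o),int(sh*4),(0,200,0),1)
        if sh>20: cv2.circle(im,(o,o),48,(0,0,255),1)
        ims.append(im)
    rows.append(np.hstack(ims))
cv2.imwrite('pics/r1.png',np.vstack(rows)[:,:,::-1])
```

```text
(no output)
```

View pics/r1.png

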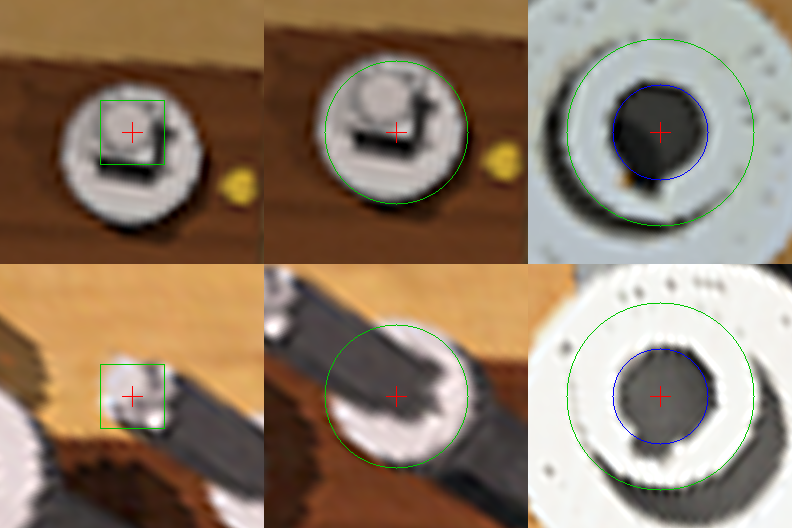

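```bash
cat > ov.py <<'E'
from h import *
def circ(c,z,r,n=60):
    t=np.linspace(0,2*np.pi,n);return np.c_[c[0]+r*np.cos(t),c[1]+r*np.sin(t),np.full(n,z)]
def rot(p,c,yaw):
    p=np.array(p,float);co,s=np.cos(yaw),np.sin(yaw)
    return np.c_[c[0]+co*p[:,0]-s*p[:,1],c[1]+s*p[:,0]+co*p[:,1],p[:,2]]
def zoom(f,curves,cen,w=66,h=66,k=6):
    x,y=int(cen[0]-w/2),int(cen[1]-h/2)
    im=cv2.resize(f['color'][y:y+h,x:x+w],(w*k,h*k),interpolation=cv2.INTER_CUBIC)
    for X,col in curves:
        q=(proj(f,X)-[x,y]+.5)*k-.5
        cv2.polylines(im,[np.round(q).astype(int)],False,col,1,cv2.LINE_AA)
    return im
def arbor(c,z0,yaw):
    sq=[[8,8],[8,-8],[-8,-8],[-8,8],[8,8]];G=(0,220,0)
    o=[(rot([[a,b,z0+118] for a,b in sq],c,yaw),G),(rot([[a,b,z0+78] for a,b in sq],c,yaw),G),
       (circ(c,z0+78,18),(255,160,0)),(circ(c,46,11),(0,120,255))]
    k=rot([[-15,4,z0+35],[-15,4,z0+65],[-15,-4,z0+65],[-15,-4,z0+35],[-15,4,z0+35]],c,yaw)
    return o+[(k,(255,0,255))]
def hub(c,yaw):
    k=rot([[-11,5,108],[-16.5,5,108],[-16.5,-5,108],[-11,-5,108]],c,yaw)
    return [(circ(c,108,23.5),(0,220,0)),(circ(c,108,12),(0,120,255)),(k,(255,0,255))]
E
cat > o1.py <<'E'
from ov import *
import sys
out=[]
ya,yh=np.radians(-13),np.radians(-12)
A={'top':(429.5,217.5),'scene':(429.5,217.5)};H={'top':(495,-52.5),'scene':(495,-52.5)}
for n in('top','scene'):
    f=pickle.load(open(n+'.pkl','rb'))
    a=zoom(f,arbor(A[n],14,ya),proj(f,[430,217,90])[0]);b=zoom(f,hub(H[n],yh),proj(f,[495,-53,105])[0],w=60)
    out.append(np.hstack([a,b]))
cv2.imwrite('pics/%s.png'%sys.argv[1],np.vstack(out)[:,:,::-1])
E
python3 o1.py o1
```

```text
(no output)
```

View pics/o1.png

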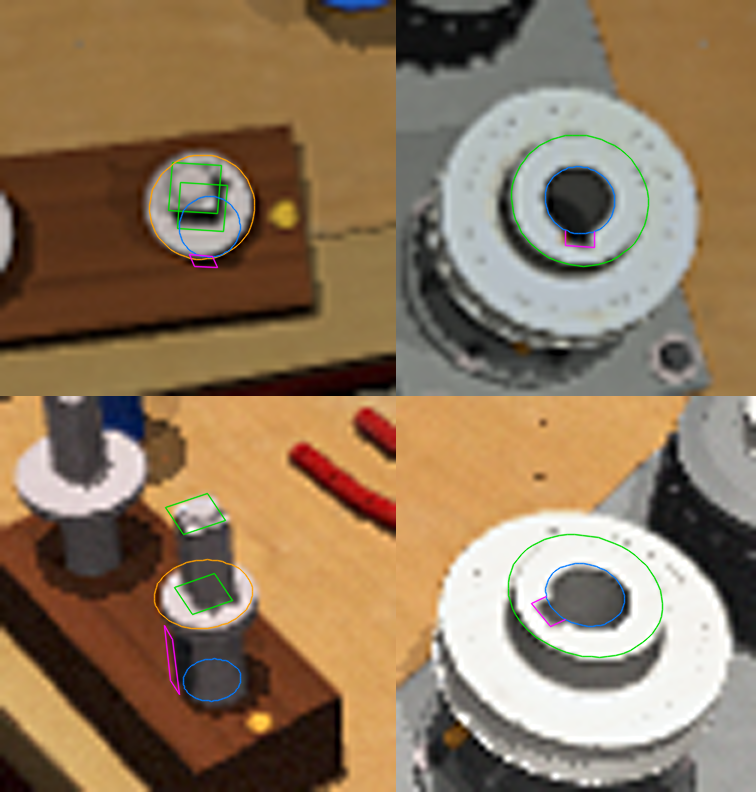

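Run:
```python
from h import *
f=pickle.load(open('top.pkl','rb'));g=pickle.load(open('scene.pkl','rb'))
P=np.vstack([cloud(q)[(q['depth']>0)&(q['depth']<1600)] for q in(f,g)])
m=(P[:,2]>150)&(P[:,0]>120)&(P[:,0]<800)&(P[:,1]>-250)&(P[:,1]<700)
q=P[m]
for x in range(120,800,60):
    print(x,[int(s[:,2].max()) if len(s:=q[(q[:,0]>=x)&(q[:,0]<x+60)&(q[:,1]>=y)&(q[:,1]<y+60)])>3 else 0 for y in range(-240,700,60)])
from scipy.spatial.transform import Rotation as R
Rt=R.from_quat([9.91693821e-01,-1.28616335e-01,0,0.0])
d=np.array([430-159.2,217-603.8,0]);print('tool',Rt.inv().apply(d)/10,Rt.as_matrix().round(3).tolist())
```

```text
120 [0, 0, 0, 0, 0, 0, 0, 0, 0, 0, 0, 0, 335, 453, 357, 0]
180 [0, 0, 0, 0, 0, 0, 0, 0, 0, 0, 0, 0, 314, 488, 471, 334]
240 [0, 0, 0, 0, 0, 0, 0, 0, 0, 0, 0, 0, 0, 0, 0, 0]
300 [0, 0, 0, 0, 0, 0, 0, 0, 0, 0, 0, 0, 0, 0, 0, 0]
360 [0, 0, 0, 0, 0, 0, 0, 0, 0, 0, 0, 0, 0, 0, 0, 0]
420 [0, 0, 0, 0, 0, 0, 0, 0, 0, 0, 0, 0, 0, 0, 0, 0]
480 [0, 0, 0, 0, 0, 0, 0, 0, 0, 0, 0, 0, 0, 0, 0, 0]
540 [0, 0, 0, 0, 0, 0, 0, 0, 0, 0, 0, 0, 208, 208, 208, 205]
600 [0, 0, 0, 0, 0, 0, 274, 278, 273, 269, 222, 185, 208, 205, 206, 206]
660 [0, 0, 0, 0, 0, 0, 285, 287, 276, 276, 257, 194, 208, 205, 207, 202]
720 [0, 0, 0, 0, 0, 193, 284, 288, 286, 277, 337, 337, 209, 206, 205, 203]
780 [0, 0, 0, 0, 0, 191, 192, 189, 333, 317, 338, 338, 209, 204, 204, 201]
tool [36.05120252 30.4922875   0.        ] [[0.967, -0.255, 0.0], [-0.255, -0.967, -0.0], [0.0, 0.0, -1.0]]
```

Nothing in the corridor stands high enough to matter. I'll move above the arbor.

```bash
python3 -m jog '[4,3.4,0,0,0,0,0.3, 4.5,3.8,0,0,0,0,0.3, 4.5,3.8,0,0,0,0,0.3, 4.5,3.8,0,0,0,0,0.3, 4.5,3.8,0,0,0,0,0.3]' 30
```

```text
time: 0.72
position: [325.2, 366.5, 222.3]
tool_rot: [0.992, -0.128, -0.0, 0.0]
ft_force: [0.9, 0.1, -0.2]
grip_width: 0.705
```

```bash
python3 -m jog '[4.5,3.8,0,0,0,0,0.3, 4.5,3.8,0,0,0,0,0.3, 2,1.7,0,0,0,0,0.3, 0,0,0,0,0,0,0.3]' 30
cat > tool.py <<'E'
from cell import manip
import numpy as np
from scipy.spatial.transform import Rotation as R
def st():
    s=manip.read_state();r=R.from_quat(s['tool_rot']);m=r.as_matrix()
    print('t %.2f'%s['time'],s['position'].round(1),'yaw %.2f'%np.degrees(np.arctan2(m[1,0],m[0,0])),'zt',m[:,2].round(4),'F',s['ft_force'].round(1),'M',s['ft_torque'].round(2),'w %.1f'%(s['grip_width']*87),s['joint_positions'].round(2))
    return s,m
def to(x,y,z):
    s,m=st();print('tool cm',(m.T@(np.array([x,y,z])-s['position'])/10).round(2))
E
python3 -c "
from tool import *
to(430.2,216.8,222)"
```

```text
time: 1.23
position: [407.7, 248.8, 222.2]
tool_rot: [0.991, -0.13, -0.0, 0.0]
ft_force: [0.2, 0.2, -0.5]
grip_width: 0.696
t 1.23 [407.7 248.8 222.2] yaw -14.97 zt [-7.e-04 -5.e-04 -1.e+00] F [ 0.2  0.2 -0.5] M [ 0.02 -0.01 -0.01] w 60.6 [ 0.89  0.13 -0.34 -0.   -1.1   0.42]
tool cm [3.   2.52 0.02]
```

```bash
python3 -m jog '[3,2.5,0,0,0,-0.034,0.3, 0,0,4,0,0,0,0.3, 0,0,2,0,0,0,0.3, 0,0,0,0,0,0,0.3]' 30
python3 - <<'E'
from tool import *
from ov import *
to(430.2,216.8,97)
o=[]
for n in('scene','top'):
    f=manip.grab_frame(n);pickle.dump(f,open(n+'1.pkl','wb'));c=proj(f,[430,217,120])[0]
    o.append(zoom(f,[],c,80,80,5))
cv2.imwrite('pics/g1.png',np.hstack(o)[:,:,::-1])
E
```

```text
time: 1.72
position: [428.7, 218.5, 161.0]
tool_rot: [0.994, -0.111, -0.001, 0.002]
ft_force: [0.7, 0.4, -0.2]
grip_width: 0.705
t 1.73 [428.7 218.5 161. ] yaw -12.77 zt [-0.0032 -0.0029 -1.    ] F [ 0.7  0.4 -0.2] M [ 0.04 -0.05 -0.  ] w 61.4 [ 0.81  0.2  -0.42 -0.   -0.95  0.54]
tool cm [0.2  0.11 6.4 ]
```

View pics/g1.png

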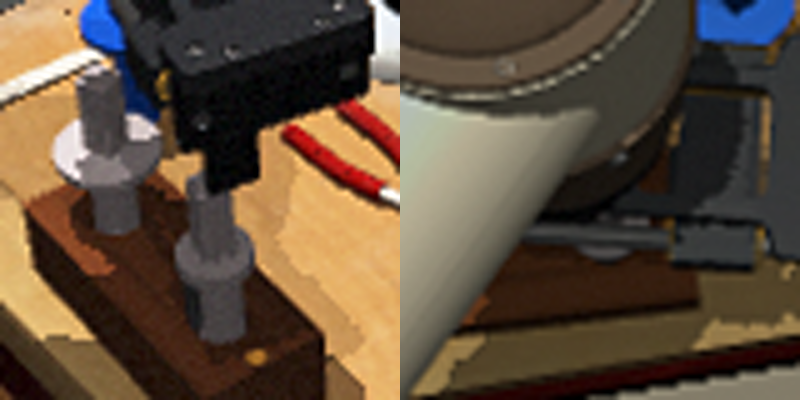

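The arbor's head stands between the fingers, so I'll go down and close on it.

```bash
python3 -m jog '[0.15,0.1,2.5,0,0,0,0.3, 0,0,2.5,0,0,0,0.3, 0,0,1.4,0,0,0,0.3, 0,0,0,0,0,0,0.3]' 30; python3 -c "
from tool import *
to(430.2,216.8,97)"
```

```text
time: 2.33
position: [431.1, 217.5, 98.5]
tool_rot: [0.994, -0.111, -0.0, 0.0]
ft_force: [-0.5, 0.3, -0.1]
grip_width: 0.698
t 2.33 [431.1 217.5  98.5] yaw -12.79 zt [-3.e-04 -6.e-04 -1.e+00] F [-0.5  0.3 -0.1] M [-0.02  0.    0.02] w 60.7 [ 0.8   0.28 -0.5   0.   -0.79  0.54]
tool cm [-0.07  0.09  0.15]
```

```bash
python3 -m jog '[0,0,0,0,0,0,0.7, 0,0,0,0,0,0,1, 0,0,0,0,0,0,1, 0,0,0,0,0,0,1, 0,0,0,0,0,0,1]' 10; python3 -m jog '[0,0,0,0,0,0,1,0,0,0,0,0,0,1]' 55; python3 -c "
from tool import *
st()"
```

```text
time: 2.95
position: [431.2, 217.3, 98.6]
tool_rot: [0.994, -0.112, 0.0, -0.0]
ft_force: [0.5, -0.1, 0.1]
grip_width: 0.219
time: 3.2
position: [431.2, 217.3, 98.6]
tool_rot: [0.994, -0.112, 0.0, -0.0]
ft_force: [-0.6, 1.3, -0.4]
grip_width: 0.178
t 3.20 [431.2 217.3  98.6] yaw -12.82 zt [ 1.e-04  0.e+00 -1.e+00] F [-0.6  1.3 -0.4] M [0.06 0.03 0.  ] w 15.5 [ 0.8   0.28 -0.5   0.   -0.79  0.54]
```

Closed at 15.5 mm on the 16 mm flats. I'll lift straight up.

```bash
python3 -m jog '[0,0,-1,0,0,0,1, 0,0,-2,0,0,0,1, 0,0,-3,0,0,0,1, 0,0,-3,0,0,0,1, 0,0,-3,0,0,0,1]'; python3 -m jog '[0,0,-1.5,0,0,0,1,0,0,0,0,0,0,1]';python3 - <<'E'
from tool import *
from ov import *
st()
o=[]
for n in('scene','top'):
    f=manip.grab_frame(n);pickle.dump(f,open(n+'2.pkl','wb'));c=proj(f,[430,217,180])[0]
    o.append(zoom(f,[],c,80,100,5))
cv2.imwrite('pics/g2.png',np.hstack(o)[:,:,::-1])
E
```

```text
time: 3.82
position: [430.5, 216.8, 219.4]
tool_rot: [0.994, -0.112, -0.001, 0.0]
ft_force: [-0.0, -0.3, -2.5]
grip_width: 0.182
time: 4.08
position: [431.2, 217.5, 234.0]
tool_rot: [0.994, -0.112, 0.0, -0.001]
ft_force: [-0.3, -0.2, -3.4]
grip_width: 0.176
t 4.08 [431.2 217.5 234. ] yaw -12.83 zt [ 8.0e-04  1.4e-03 -1.0e+00] F [-0.3 -0.2 -3.4] M [-0.03  0.03 -0.01] w 15.4 [ 0.8   0.13 -0.31 -0.   -1.13  0.54]
```

View pics/g2.png

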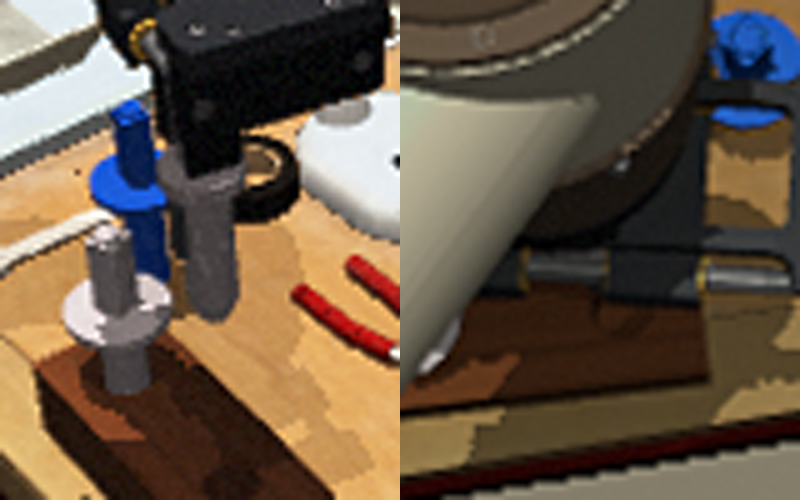

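The keyed arbor is up and the plain one is still in the rack. I'll carry it over the hub.

```bash
python3 -m jog '[1.5,3,0,0,0,0,1, 2,4.2,0,0,0,0,1, 2.2,4.4,0,0,0,0,1, 2.2,4.4,0,0,0,0,1, 2.2,4.4,0,0,0,0,1]'; python3 -m jog '[1.5,3,0,0,0,0,1,0.65,1.4,0,0,0,0,1,0,0,0,0,0,0,1]'; python3 -c "
from tool import *
to(495.5,-53,200)"
```

```text
time: 4.8
position: [483.7, -5.7, 231.9]
tool_rot: [0.994, -0.112, -0.002, 0.0]
ft_force: [1.7, 0.1, -3.7]
grip_width: 0.176
time: 5.18
position: [495.1, -52.2, 232.3]
tool_rot: [0.994, -0.113, -0.001, 0.0]
ft_force: [0.1, 0.4, -3.0]
grip_width: 0.181
t 5.17 [495.1 -52.2 232.3] yaw -12.92 zt [-2.5e-03 -1.0e-04 -1.0e+00] F [ 0.1  0.4 -3. ] M [ 0.02 -0.02 -0.02] w 15.7 [ 0.22  0.16 -0.28 -0.   -1.13  1.12]
tool cm [0.07 0.06 3.23]
```

```bash
python3 -m jog '[0,0,2,0,0,0,1, 0,0,0.5,0,0,0,1,0,0,0,0,0,0,1]'
cat > look.py <<'E'
from tool import *
from ov import *
import sys
s,m=st();c=s['position'];z0=c[2]-84.6;yaw=np.arctan2(m[1,0],m[0,0])
o=[];k=6
for n in('scene','top'):
    f=manip.grab_frame(n);pickle.dump(f,open(n+'3.pkl','wb'));q=proj(f,[495,-53,130])[0]
    cur=[(circ(c,z0,7),(255,0,0)),(circ(c,z0+10,11),(255,160,0)),(circ(c,z0+70,18),(255,160,0)),(rot([[-15,4,z0+35],[-15,4,z0+65],[-15,-4,z0+65],[-15,-4,z0+35],[-15,4,z0+35]],c,yaw),(255,0,255))]
    cur+=hub((495,-52.5),np.radians(-12))
    if n=='top': o.append(zoom(f,[],q,60,95,k)[:570])
    else: o.append(zoom(f,[],q,66,95,k)[:570]); o.insert(0,zoom(f,cur,q,66,95,k)[:570])
im=np.hstack(o[:2] if len(sys.argv)<3 else o)
cv2.imwrite('pics/%s.png'%sys.argv[1],im[:,:800,::-1])
E
python3 look.py g3
```

```text
time: 5.55
position: [495.4, -51.1, 208.4]
tool_rot: [0.994, -0.111, -0.0, 0.0]
ft_force: [0.4, 0.2, -3.6]
grip_width: 0.176
t 5.55 [495.4 -51.1 208.4] yaw -12.75 zt [-8.e-04 -3.e-04 -1.e+00] F [ 0.4  0.2 -3.6] M [ 0.03 -0.05  0.02] w 15.4 [ 0.22  0.18 -0.32  0.   -1.07  1.12]
```

View pics/g3.png

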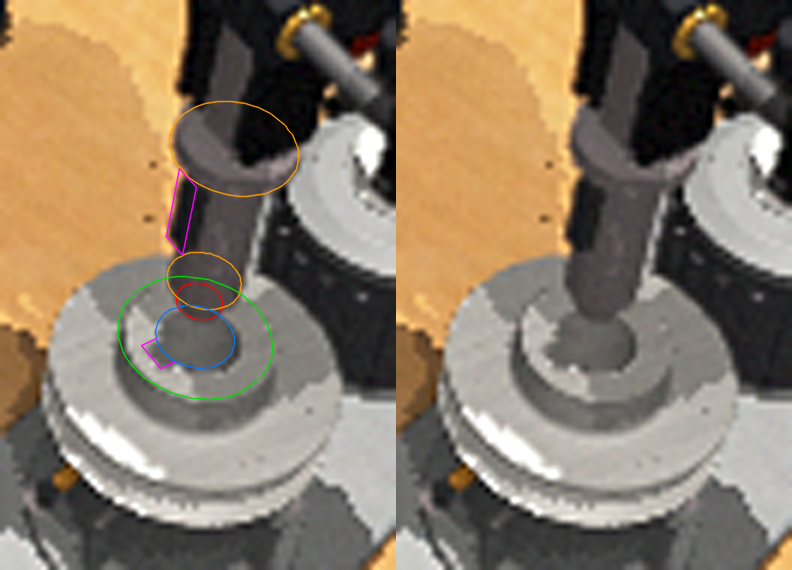

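Corrected for the scene camera's offset of about 0.9 px, the arbor stands about 1 mm from the bore axis. I'll measure the keyway's angle with a polar profile.

Run:
```python
from ov import *
from scipy.optimize import minimize
rows=[]
for n in('top','scene'):
    f=pickle.load(open(n+'.pkl','rb'));g=f['color'].mean(2).astype(np.float32)
    def samp(X):
        uv=proj(f,X).astype(np.float32);return cv2.remap(g,uv[:,0].reshape(1,-1),uv[:,1].reshape(1,-1),cv2.INTER_LINEAR)[0]
    t=np.radians(np.arange(0,360,3))
    def ring(c,r,z=108): return np.c_[c[0]+r*np.cos(t),c[1]+r*np.sin(t),np.full(len(t),z)]
    # bore edge fit excluding keyway sector
    keep=abs((np.degrees(t)-180+180)%360-180)>0
    keep=(abs(np.degrees(t)-172)>40)
    best=minimize(lambda c:-(samp(ring(c,14))-samp(ring(c,10.5)))[keep].mean(),[495,-53],method='Nelder-Mead',options={'initial_simplex':[[495,-53],[497,-53],[495,-51]]})
    c=best.x;print(n,'bore',c.round(2),best.fun)
    a=np.arange(130,222,3)
    for r in(13,14,15):
        A=np.radians(a);p=samp(np.c_[c[0]+r*np.cos(A),c[1]+r*np.sin(A),np.full(len(a),108)])
        w=np.clip(np.percentile(p,80)-p-20,0,None);print(r,p.astype(int).tolist(),'cent',(a*w).sum()/w.sum())
```

```text
top bore [495.34 -52.06] -138.23150634765625
13 [133, 129, 123, 116, 99, 78, 52, 31, 25, 17, 10, 11, 13, 14, 15, 16, 23, 52, 79, 102, 123, 142, 161, 168, 172, 174, 178, 174, 175, 178, 177] cent 163.4756316034962
14 [172, 178, 165, 148, 135, 111, 80, 46, 32, 27, 19, 24, 25, 26, 26, 24, 39, 73, 109, 141, 162, 183, 190, 189, 192, 201, 197, 191, 191, 195, 195] cent 164.28994491109333
15 [194, 192, 186, 172, 161, 146, 112, 87, 71, 68, 61, 59, 54, 50, 47, 43, 59, 90, 122, 152, 180, 205, 201, 196, 195, 195, 194, 193, 193, 193, 193] cent 165.83795696184018
scene bore [495.05 -54.71] -159.89979553222656
13 [206, 211, 215, 180, 142, 98, 78, 79, 80, 81, 83, 84, 84, 87, 90, 91, 92, 106, 141, 180, 203, 208, 205, 193, 186, 185, 196, 204, 212, 220, 228] cent 162.58443358076502
14 [238, 240, 240, 204, 157, 110, 88, 83, 79, 77, 79, 82, 83, 88, 88, 91, 104, 130, 164, 209, 249, 242, 231, 227, 229, 241, 251, 245, 241, 240, 240] cent 162.38928047097238
15 [251, 252, 252, 225, 178, 124, 100, 92, 86, 89, 91, 86, 92, 102, 102, 106, 131, 157, 183, 214, 237, 250, 245, 249, 249, 250, 250, 246, 244, 244, 245] cent 162.25433839180013
```

Run:
```python
from ov import *
from scipy.optimize import minimize
for n in('top','scene'):
    f=pickle.load(open(n+'.pkl','rb'));g=f['color'].mean(2).astype(np.float32)
    def samp(X):
        uv=proj(f,X).astype(np.float32);return cv2.remap(g,uv[:,0].reshape(1,-1),uv[:,1].reshape(1,-1),cv2.INTER_LINEAR)[0]
    t=np.radians(np.arange(0,360,3))
    def ring(c,r,z): return np.c_[c[0]+r*np.cos(t),c[1]+r*np.sin(t),np.full(len(t),z)]
    for name,x0,z,ri,ro,sg in(('collar',(430,217),92,16,20,1),('hubrim',(495,-53),108,21.5,25.5,1),('bore',(495,-53),108,10.5,14,-1)):
        x0=np.array(x0)
        F=lambda c:-sg*np.minimum(60,sg*(samp(ring(c,ri,z))-samp(ring(c,ro,z)))).mean()*sg
        b=minimize(F,x0,method='Nelder-Mead',options={'initial_simplex':[x0,x0+[3,0],x0+[0,3]]})
        print(n,name,b.x.round(2),round(b.fun,1))
```

```text
top collar [431.5  217.75] -60.0
top hubrim [494.62 -50.84] -32.2
top bore [493.56 -51.38] -59.7
scene collar [430.62 216.8 ] -42.5
scene hubrim [496.41 -53.93] -27.4
scene bore [493.21 -54.34] -56.7
```

```bash
python3 -m jog '[0.04,0.17,0.5,0,0,0.065,1, 0,0,0.8,0,0,0,1, 0,0,0.6,0,0,0,1,0,0,0,0,0,0,1]';python3 -c "
from tool import *
to(495.5,-52.8,180)"; python3 -m jog '[0,0,0.4,0,0,0,1,0,0,0.4,0,0,0,1,0,0,0,0,0,0,1]'; python3 -c "
from tool import *
to(495.5,-52.8,180)"
```

```text
time: 6.15
position: [495.2, -53.5, 189.0]
tool_rot: [0.99, -0.144, -0.001, 0.0]
ft_force: [0.3, -0.5, -3.3]
grip_width: 0.181
t 6.15 [495.2 -53.5 189. ] yaw -16.52 zt [-1.3e-03 -2.0e-04 -1.0e+00] F [ 0.3 -0.5 -3.3] M [-0.03 -0.01  0.02] w 15.7 [ 0.22  0.2  -0.35 -0.   -1.03  1.06]
tool cm [ 0.01 -0.07  0.9 ]
time: 6.52
position: [495.3, -53.5, 181.2]
tool_rot: [0.99, -0.144, -0.0, 0.0]
ft_force: [0.1, -0.2, -2.5]
grip_width: 0.176
t 6.53 [495.3 -53.5 181.2] yaw -16.55 zt [-9.e-04 -1.e-04 -1.e+00] F [ 0.1 -0.2 -2.5] M [-0.02  0.01  0.01] w 15.4 [ 0.22  0.21 -0.36 -0.   -1.01  1.06]
tool cm [-0.   -0.07  0.12]
```

```bash
python3 -m jog '[0,0,0.5,0,0,0,1,0,0,0.5,0,0,0,1,0,0,0,0,0,0,1]'; python3 -m jog '[0,0,0.4,0,0,0,1,0,0,0.4,0,0,0,1,0,0,0,0,0,0,1]'; python3 look.py g4
```

```text
time: 6.9
position: [495.2, -53.5, 171.0]
tool_rot: [0.99, -0.144, -0.001, 0.0]
ft_force: [-0.8, 0.6, -3.2]
grip_width: 0.179
time: 7.28
position: [495.2, -53.5, 163.1]
tool_rot: [0.99, -0.144, -0.001, 0.0]
ft_force: [-0.1, -0.3, -2.8]
grip_width: 0.179
t 7.28 [495.2 -53.5 163.1] yaw -16.55 zt [-1.e-03 -1.e-04 -1.e+00] F [-0.1 -0.3 -2.8] M [ 0.01  0.03 -0.02] w 15.6 [ 0.22  0.23 -0.38 -0.   -0.96  1.06]
```

View pics/g4.png

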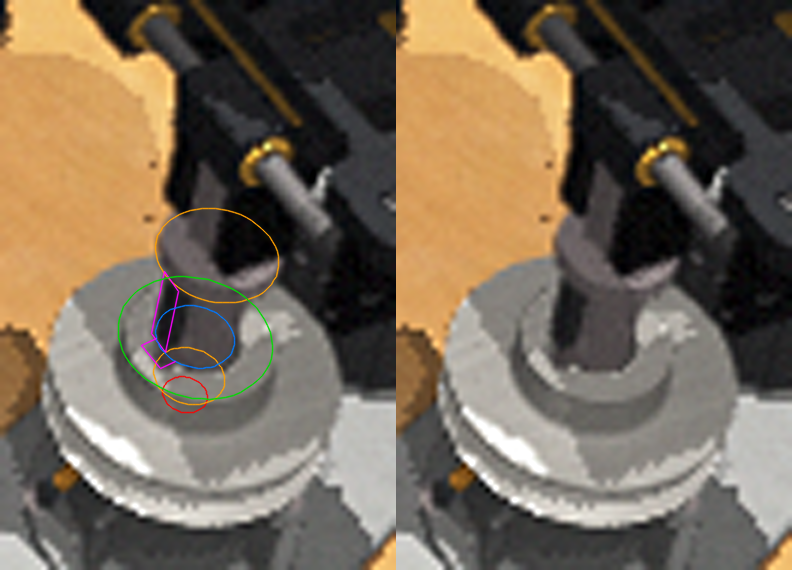

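The nose is about 29 mm in the bore with no side force, and the key stands just above the keyway. I'll go down gently.

```bash
python3 -m jog '[0,0,0.3,0,0,0,1,0,0,0.2,0,0,0,1,0,0,0,0,0,0,1]'; python3 -m jog '[0,0,0.2,0,0,0,1,0,0,0.2,0,0,0,1,0,0,0,0,0,0,1]';python3 -c "
from tool import *
st()"
```

```text
time: 7.75
position: [495.4, -53.5, 158.3]
tool_rot: [0.99, -0.144, -0.0, 0.0]
ft_force: [-0.4, -0.3, -2.3]
grip_width: 0.178
time: 8.12
position: [495.4, -53.5, 154.3]
tool_rot: [0.99, -0.144, -0.0, 0.0]
ft_force: [-0.5, -0.1, -3.0]
grip_width: 0.177
t 8.12 [495.4 -53.5 154.3] yaw -16.55 zt [-5.e-04 -1.e-04 -1.e+00] F [-0.5 -0.1 -3. ] M [ 0.01 -0.01 -0.03] w 15.4 [ 0.22  0.24 -0.4  -0.   -0.94  1.06]
```

```bash
python3 -m jog '[0,0,0.2,0,0,0,1,0,0,0.2,0,0,0,1,0,0,0,0,0,0,1]';  python3 -m jog '[0,0,0.3,0,0,0,1,0,0,0.3,0,0,0,1,0,0,0,0,0,0,1]'; python3 look.py g5
```

```text
time: 8.5
position: [495.4, -53.5, 150.3]
tool_rot: [0.99, -0.144, -0.0, 0.0]
ft_force: [-0.7, -0.1, -2.2]
grip_width: 0.18
time: 8.88
position: [495.3, -53.5, 144.2]
tool_rot: [0.99, -0.144, -0.0, 0.0]
ft_force: [-0.1, -0.1, -3.6]
grip_width: 0.177
t 8.88 [495.3 -53.5 144.2] yaw -16.55 zt [-8.e-04 -1.e-04 -1.e+00] F [-0.1 -0.1 -3.6] M [-0.02 -0.01  0.05] w 15.4 [ 0.22  0.25 -0.41 -0.   -0.91  1.06]
```

View pics/g5.png

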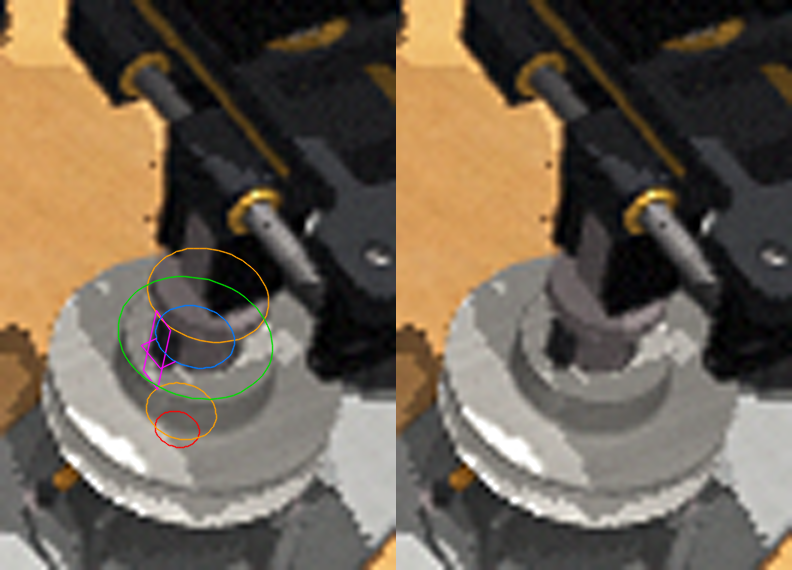

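The key is in the keyway. I'll push on towards home.

```bash
python3 -m jog '[0,0,0.4,0,0,0,1,0,0,0.4,0,0,0,1,0,0,0.3,0,0,0,1,0,0,0,0,0,0,1]' 60;  python3 -m jog '[0,0,0.25,0,0,0,1,0,0,0.25,0,0,0,1,0,0,0,0,0,0,1]';python3 -m jog '[0,0,0.2,0,0,0,1,0,0,0.1,0,0,0,1,0,0,0,0,0,0,1]'; python3 -c "
from tool import *
st()"
```

```text
time: 9.48
position: [495.3, -53.5, 133.2]
tool_rot: [0.99, -0.144, -0.0, 0.0]
ft_force: [-0.2, 0.1, -2.9]
grip_width: 0.182
time: 9.85
position: [496.2, -53.5, 129.7]
tool_rot: [0.99, -0.144, 0.001, 0.0]
ft_force: [-2.1, 0.8, 5.8]
grip_width: 0.175
time: 10.22
position: [496.2, -53.6, 127.1]
tool_rot: [0.99, -0.144, 0.001, 0.0]
ft_force: [-2.3, 0.5, 7.3]
grip_width: 0.175
t 10.22 [496.2 -53.6 127.1] yaw -16.50 zt [ 1.8e-03 -5.0e-04 -1.0e+00] F [-2.3  0.5  7.3] M [0.17 0.97 0.01] w 15.2 [ 0.22  0.27 -0.43  0.   -0.87  1.06]
```

```bash
python3 -m jog '[0,0,0.2,0,0,0,1,0,0,0.2,0,0,0,1,0,0,0,0,0,0,1]';  python3 -m jog '[0,0,0.2,0,0,0,1,0,0,0,0,0,0,1]';python3 -m jog '[0,0,0.2,0,0,0,1,0,0,0,0,0,0,1]'; python3 -c "
from tool import *
st()"
```

```text
time: 10.6
position: [496.4, -53.6, 123.5]
tool_rot: [0.99, -0.143, 0.001, 0.0]
ft_force: [-2.8, 0.4, 9.8]
grip_width: 0.179
time: 10.85
position: [496.5, -53.6, 122.6]
tool_rot: [0.99, -0.143, 0.001, 0.0]
ft_force: [-5.5, 1.4, 15.8]
grip_width: 0.181
time: 11.1
position: [496.5, -53.6, 122.5]
tool_rot: [0.99, -0.143, 0.002, 0.0]
ft_force: [-10.3, 2.9, 26.8]
grip_width: 0.179
t 11.10 [496.5 -53.6 122.5] yaw -16.43 zt [ 0.0031 -0.0013 -1.    ] F [-10.3   2.9  26.8] M [0.94 3.19 0.04] w 15.5 [ 0.22  0.27 -0.44  0.   -0.86  1.06]
```

```bash
python3 -m jog '[-0.1,0,0,0,0,0,1,0,0,0,0,0,0,1]'; python3 look.py g6; python3 -c "
from tool import *
st()"
```

```text
time: 11.35
position: [496.5, -53.6, 122.5]
tool_rot: [0.99, -0.143, 0.003, 0.0]
ft_force: [-6.6, 0.6, 24.4]
grip_width: 0.18
t 11.35 [496.5 -53.6 122.5] yaw -16.41 zt [ 0.0053 -0.0017 -1.    ] F [-6.6  0.6 24.4] M [ 0.35  2.43 -0.11] w 15.7 [ 0.22  0.27 -0.44  0.   -0.85  1.06]
t 11.45 [496.5 -53.6 122.5] yaw -16.41 zt [ 0.0051 -0.0016 -1.    ] F [-7.1  1.3 24.4] M [ 0.36  2.45 -0.05] w 15.7 [ 0.22  0.27 -0.44  0.   -0.85  1.06]
```

View pics/g6.png

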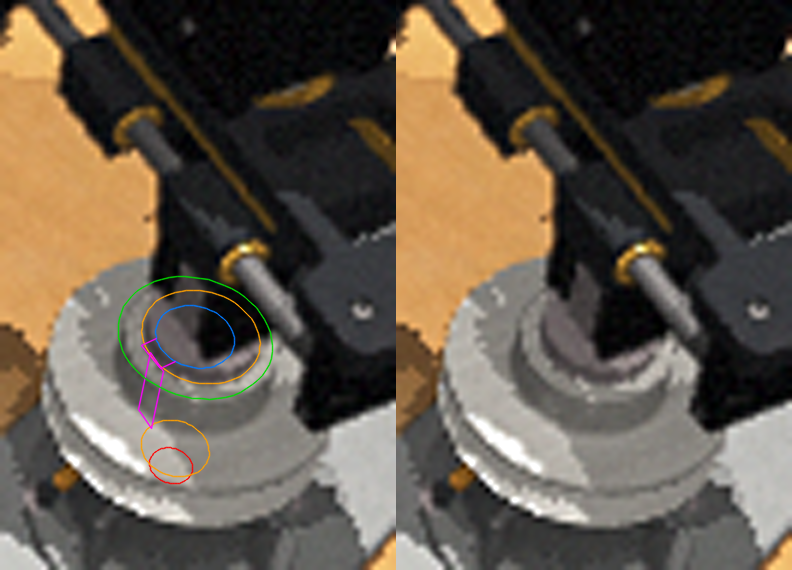

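```bash
python3 -m jog '[0,0,0,0,0,0,1,0,0,0,0,0,0,1,0,0,0,0,0,0,1,0,0,0,0,0,0,1]'; python3 -c "
from tool import *
st(); print(manip.job_done())"
```

```text
time: 11.95
position: [496.5, -53.6, 122.5]
tool_rot: [0.99, -0.143, 0.003, 0.0]
ft_force: [-7.5, 0.9, 24.6]
grip_width: 0.181
t 11.95 [496.5 -53.6 122.5] yaw -16.42 zt [ 0.0052 -0.0016 -1.    ] F [-7.5  0.9 24.6] M [ 0.34  2.46 -0.  ] w 15.8 [ 0.22  0.27 -0.44  0.   -0.85  1.06]
the job is handed in; nothing more can be done
None
```

The keyed arbor is home in the pulley, and I handed the job in at about 12 s with the gripper still holding it and pushing down. The plain arbor was still in the rack when I last saw it, just after the lift. I kept clear of the blue look-alikes.

**What I did:** I gripped the keyed arbor by its square head, drew it up and entered its nose in the bore. I turned it about 4° on the way in to match the keyway, and the key went in without meeting the hub face. I then pushed down against the spring until the collar stopped.

**Last checks:**
- **Seating:** the tool stopped at a height of 122.5 mm against 122.6 mm expected, so the arbor had not slipped in the grip. In the picture the collar sits on the hub face.
- **Push:** the upward force jumped from about 10 to 27 N as the collar seated, then held steady at about 24.5 N.
- **Grip:** 60 N, with the jaws at about 15.7 mm on the 16 mm flats.

**Not perfect:**
- About 7 N of side force and a 0.3° tilt remained. One small sideways correction cut the force from about 10 N but added a little tilt.
- The two cameras disagreed by up to about 2.7 mm on the hub position, so I used a position between them. The arbor still entered without side force.

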